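# Set the limit pointer of a leaf-spring tester

## Task

Test the leaf spring on the stand: press the red dome at its mid-span straight down with 10 N, hold that steady for a second and note how low the tip sinks, then let the leaf up and slide the yellow pointer on its post to that tip height. Then press the dome again with 10 N and hold it for about two seconds to show that tip and pointer blade now stand level, and let the leaf up again. Never load the leaf with more than 16 N, and do not disturb the parts and tools lying around.

Things in the scene. Friction and masses are not known exactly. Their poses are not given: they have to be found in the camera images.
- stand: Leaf-spring tester fixed to the table: grey base 110 x 330 x 14 mm (y -200 to +130 mm), blue clamp column at the +y end (top 120 mm), leaf along y, at the -y end a steel post (y = -130 mm, top 124 mm) carrying the pointer; white tick strip beside the tip (x = +30 mm, top 114 mm). Origin: on the table under the dome; y from tip to clamp, z up. Place and yaw (up to 0.35 rad) vary.
- leaf: Steel strip 28 x 158 x 3 mm, 100 mm above the table. Origin at the clamp line; it runs along its own -y. It stays straight and bends at the clamp, so the tip sinks twice as far as the dome; it springs back up to a stop. Its stiffness is hidden and varies: 10 N on the dome sinks the dome about 4 to 14 mm (nearly linear after the first 1 N).
- press_dome: The red dome on the leaf at mid-span, a ball of 24 mm diameter half sunk in the leaf (1 mm of sprung play, gone above 1.5 N), 80 mm from the clamp line; origin at the ball's centre. Press only here, closed fingertips pointing down; the force on the dome should stay within 1 N of 10 N while it is held.
- dome_top (a point): Topmost point of the red dome, 112 mm above the table when the leaf is at rest (12 mm above the leaf's middle plane).
- leaf_tip (a point): Middle of the free end of the leaf (red painted edge), half-way through its thickness, 160 mm from the clamp line. Read its height while the leaf is loaded. At rest it is 100 mm above the table.
- pointer (a joint): How far the pointer has been slid down its post, m: 0 = top, blade level with the resting leaf tip, 0.050 = lowest. It slides with about 4 N of friction and stays where it is left.
- pointer_edge (a point): Middle of the end of the yellow pointer blade (12 mm wide, 3 mm thick), which points at the leaf tip with 4 mm between them; half-way through its thickness. This must be level with the loaded leaf tip.
- pointer_grip (a point): Point to grip on the pointer's yellow upright peg (round, 18 mm diameter, top 54 mm above the blade's level): on its axis, 14 mm below its top, 40 mm above the blade's level, 86 mm from the blade's end, beyond the post. It slides straight up and down with the blade.
- bearing_1: Ball bearing 52 x 52 x 15 mm lying loose left of the stand; origin under its centre. A bystander.
- gear_1: Gear 64 x 64 x 22 mm lying loose right of the stand; origin under its centre. A bystander.
- con_rod_1: Dark connecting rod 71 x 159 x 18 mm lying loose right of the stand; origin under its centre. A bystander.
- piston_1: Grey piston 66 x 66 x 58 mm standing loose on the left; origin under its centre. A bystander.
- hammer_1: Hammer 76 x 272 x 29 mm with wooden handle lying loose on the right. A bystander.

How it is judged:
By the outcome, as a careful person would: the job done as asked, in the order asked, and still so for the second after the job is handed in, with the robot touching nothing.
It also fails if it takes over 64 s, if anything falls off the work surface, if the arm or the gripper's body presses on something with over 40 N, if the wrist force passes 120 N, or if a joint passes its speed limit or range.

## Robot

A 6-joint arm with a two-finger parallel gripper is mounted at the origin on a cart in front of the work surface, level with it; the furniture and walls round the work are solid. World frame = base frame: x ahead of the robot, y to its left, z up, the work surface at z = 0. Lengths are in m, angles in degrees, forces in N, time in s.
With the tool pointing down it reaches from about 0.3 to 0.75 m from the base axis. Payload 8.5 kg.
Tool frame: the origin (TCP) lies on the centre line of the jaws, within the pads' length; the fingertips stand 19 mm ahead of it and the grasp point (between the pads) is the TCP (env.tcp_to_tips is the z of the fingertips in the tool frame, in m); z points along the fingers, y is the line along which they close (so a half turn about z gives the same grasp; the last joint's range is limited). The gripper opens to 85 mm and grips with 20 to 120 N. Pads are 22 mm wide; open, the fingers measure 114 mm over their backs; the gripper's body (76 mm by 85 mm) begins 54 mm behind the grasp point. The pads swing forward as they close: fully open they stand 13 mm farther back than shut.
Start: joints at [64.498, 21.807, 74.336, -0, 83.858, -12.336], TCP at [0.125, 0.536, 0.25] pointing down, gripper open.
Joint ranges: [-178.18, 178.18], [-50.72, 133.34], [12.68, 142.11], [-81.47, 261.47], [9.98, 163.14], [-165.26, 165.26]. Speed limits (degrees/s): [136.94, 136.94, 180, 180, 180, 180].

## Interface

Orientations are given as a 3x3 rotation matrix whose columns are the frame's x, y, z axes.
In Python, from rig import env gives the robot as it stands.
- The arm moves only by the tool servo_tool, never from a script. Its argument "steps" is a list of rows, each an object of numbers: "tx", "ty", "tz": the shift along the world's x, y, z in cm; "yaw": the turn about the world's z in degrees; "claw": the finger opening in cm, from 0 to 8.54. In form: [{"tx": .., "ty": .., "tz": .., "yaw": .., "claw": ..}, ...]. A call has 1 to 20 rows; each row shifts and turns the commanded pose from where the row before left it; what a row does not reach is not made up. A row lasts 1/10 s, in which the tool goes at most 50 mm and 8.59 degrees, less where a joint would pass 70% of its speed; a pose out of reach is approached as far as the arm can. A call with a gripper value outside its range is refused whole. The fingers move at their own pace and stop on an object; "newtons" is the grip in N (left out, the last holds). Time passes only in rows, so rows that do not move let the fingers close. It gives the time, the measured TCP pose, the force, the opening and the grip force at its end, in the units of the state.
- env.observe(): the state, without advancing time (a new reading comes with each control period).
- env.get_image(name): name is "scene" or "top" or "wrist"; returns (picture, depth): 420x560x3 uint8, red, green, blue; 420x560 float32, m along the optical axis (not along the pixel's ray), 0 where there is no reading.
- env.camera_model(name): a dict with "fovy" (degrees; the focal length in pixels is half the picture's height over the tangent of half this angle, whatever the lens; pixels are square), "cx", "cy" (the principal point, pixels), "T" (4x4, takes a point from camera to world coordinates). Camera axes: x right, y down, z forward; pixel columns grow to the right and rows downward; lengths in m; the calibration is good to about 2 mm. A picture is of the moment at which its call begins: read the wrist's pose just before it. camera_model takes no time and is no camera call; for the wrist camera it gives the pose at the moment of the call.
- env.close_job(): hands the job in; it is judged then, once.
The state is a dict: "time_s": time; "q": joint angles; "qvel": joint speeds; "joint_efforts": joint torques, N m; "position": TCP position; "tool_rot": TCP orientation; "ft_force": force on the tool from outside, world axes, zero at the start; "wrist_torque": the same for the moment, N m; "grip_width": finger opening in m; "gripper_force": force on a finger pad.
Only numpy, scipy, OpenCV 4.12 (cv2) and the standard library are available. Lean on these libraries where they do the work, as an engineer would, in place of code of your own. Each camera call takes 0.05 s, during which the arm holds its last target. There are 200 camera calls.

## Working session

There is one attempt and no reset: what is moved stays moved. The work goes in short steps, Python scripts to look and compute and a tool call to move; the robot and the scene stay as the last step left them, time stands still between calls to the robot, and variables do not carry over. Pictures are saved under pics/ and viewed, at most 10 in all, crops included, and the job is handed in when it is done.

Besides the shell and the picture viewer there is one more tool, called after "Request:" by a JSON object that holds its "fn" and its "kwargs", one argument or row to a line. servo_tool: Moves the arm, as the interface text tells. Its arguments: {"type":"object","properties":{"steps":{"type":"array"},"newtons":{"type":"number"}},"required":["steps"]}

```bash
mkdir -p pics; ls
python3 - <<'E'
from rig import env
import cv2,numpy as np
o=env.observe();print(o, env.tcp_to_tips)
for n in("scene","top"):
    p,d=env.get_image(n);m=env.camera_model(n);print(n,m)
    cv2.imwrite(f"pics/{n}0.png",p[:,:,::-1]);np.savez(f"{n}0.npz",p=p,d=d,**m)
E
```

```text
pics
{'time_s': 0.0, 'q': array([ 6.44968851e+01,  2.18434478e+01,  7.43855051e+01, -1.47267114e-03,
        8.38583855e+01, -1.23360467e+01]), 'qvel': array([-0.00422212,  0.09877152,  0.07052905, -0.06290443,  0.00943143,
        0.02511585]), 'joint_efforts': array([ 2.05158736e-03, -4.48448431e+01, -2.31281322e+01, -8.43395037e-05,
        4.66259124e-03, -2.63815099e-05]), 'position': array([0.12517799, 0.53529055, 0.2496843 ]), 'tool_rot': array([[-9.73710527e-01,  2.27788079e-01, -6.33256009e-04],
       [ 2.27788761e-01,  9.73709586e-01, -1.38681703e-03],
       [ 3.00707058e-04, -1.49460695e-03, -9.99998838e-01]]), 'ft_force': array([ 0.3000971 ,  0.01283527, -1.46416082]), 'wrist_torque': array([-0.01803581, -0.02760317, -0.02223219]), 'gripper_force': 0.0, 'grip_width': 0.08573883619667969} 0.019
scene {'fovy': 57.66381129779137, 'cx': 274.75295718136954, 'cy': 206.01233669242754, 'T': array([[-0.43714872,  0.71792725, -0.54173928,  1.25265349],
       [ 0.89935945,  0.35383922, -0.25680806,  0.35844297],
       [ 0.0073191 , -0.59948166, -0.80035503,  1.20777247],
       [ 0.        ,  0.        ,  0.        ,  1.        ]])}
top {'fovy': 57.56361838188384, 'cx': 281.1912663346887, 'cy': 208.90283422110627, 'T': array([[ 0.01160978, -0.99650304,  0.08274605,  0.45358696],
       [-0.99992897, -0.01134674,  0.00364842, -0.00704605],
       [-0.00269676, -0.08278253, -0.99656399,  1.18275425],
       [ 0.        ,  0.        ,  0.        ,  1.        ]])}
```

View pics/scene0.png

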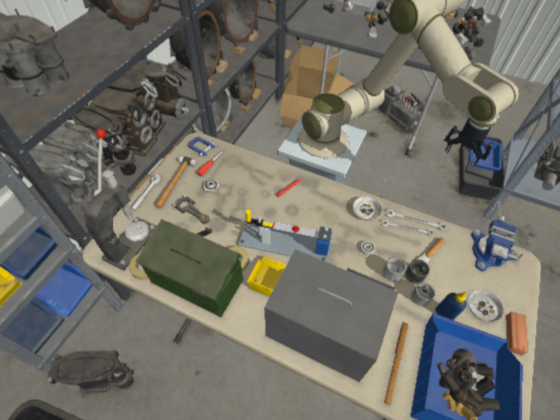

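View pics/top0.png

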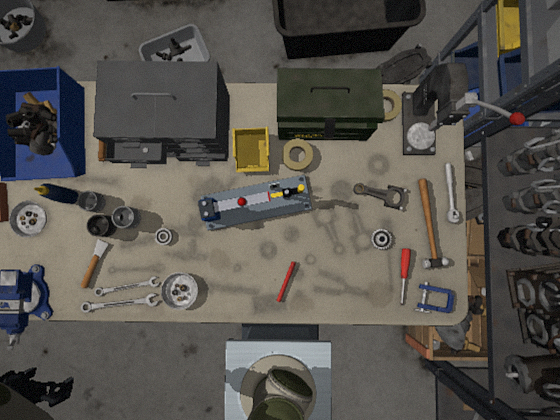

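The scene view shows the dome near (296,229) and the yellow pointer near (249,215). In the top view the dome is at (242,202), the pointer peg is around (300,188), and the clamp is on the left, which is +y. Next I'll segment by colour and triangulate, with an enlarged crop of both views.

```bash
cat > h.py <<'E'
import cv2,numpy as np
from scipy import ndimage as nd
def f(m): return 210/np.tan(np.radians(float(m['fovy']))/2)
def ray(m,u,v):
    d=np.array([(u-m['cx'])/f(m),(v-m['cy'])/f(m),1.]);return m['T'][:3,3],m['T'][:3,:3]@d
def pt(m,u,v,z): # depth z
    o,d=ray(m,u,v);return o+d*z
def onz(m,u,v,h):
    o,d=ray(m,u,v);return o+d*(h-o[2])/d[2]
def tri(a,b):
    A=np.zeros((3,3));B=np.zeros(3)
    for o,d in(a,b):
        d=d/np.linalg.norm(d);P=np.eye(3)-np.outer(d,d);A+=P;B+=P@o
    x=np.linalg.solve(A,B);gap=[np.linalg.norm(np.cross(x-o,d/np.linalg.norm(d))) for o,d in(a,b)]
    return x,gap
def proj(m,X):
    c=m['T'][:3,:3].T@(np.asarray(X)-m['T'][:3,3]);return np.array([m['cx']+f(m)*c[0]/c[2],m['cy']+f(m)*c[1]/c[2]])
def mask(p,col):
    h=cv2.cvtColor(p,cv2.COLOR_RGB2HSV);H,S,V=h[...,0],h[...,1],h[...,2]
    return ((H<6)|(H>174))&(S>150)&(V>80) if col=='red' else (H>22)&(H<33)&(S>150)&(V>80)
E
python3 - <<'E'
from h import *
tiles=[]
for n,(u0,v0) in(("scene",(225,195)),("top",(190,165))):
    z=np.load(n+'0.npz');p=z['p'];d=z['d']
    u1,v1=u0+130,v0+75
    for c in('red','yellow'):
        l,k=nd.label(mask(p[v0:v1,u0:u1],c),np.ones((3,3)))
        for i in range(1,k+1):
            yy,xx=np.where(l==i)
            if len(yy)>2:
                y,x=yy.mean()+v0,xx.mean()+u0;dd=np.median(d[yy+v0,xx+u0]);print(n,c,len(yy),x.round(1),y.round(1),xx.min()+u0,xx.max()+u0,yy.min()+v0,yy.max()+v0,pt(z,x,y,dd).round(4))
    tiles.append(cv2.resize(p[v0:v1,u0:u1],None,fx=5,fy=4*1.0,interpolation=2)[:, :, ::-1] if 0 else cv2.resize(p[v0:v1,u0:u1],None,fx=4,fy=4,interpolation=2)[:,:,::-1])
cv2.imwrite('pics/crop.png',np.vstack(tiles)[:600])
E
```

```text
scene red 4 278.5 195.0 277 280 195 195 [ 0.3842 -0.0372  0.008 ]
scene red 22 295.5 228.7 293 298 227 231 [0.5645 0.1125 0.1077]
scene yellow 60 248.0 215.4 245 251 209 221 [ 0.6013 -0.0522  0.1308]
scene yellow 34 266.4 223.7 262 271 221 226 [0.5841 0.0101 0.098 ]
scene yellow 298 268.6 264.4 253 285 257 269 [0.6837 0.0677 0.0131]
top red 10 268.5 196.0 268 269 192 200 [0.5798 0.0335 0.1016]
top red 39 240.9 201.1 238 244 198 204 [0.5634 0.1109 0.1102]
top yellow 3 236.0 166.0 236 236 165 167 [0.6799 0.1372 0.0267]
top yellow 172 252.5 167.8 236 268 165 171 [0.6751 0.0868 0.0247]
top yellow 38 300.2 187.8 297 303 185 191 [ 0.5976 -0.0544  0.1501]
top yellow 47 276.5 194.3 271 282 192 197 [0.5853 0.0108 0.0984]
```

View pics/crop.png

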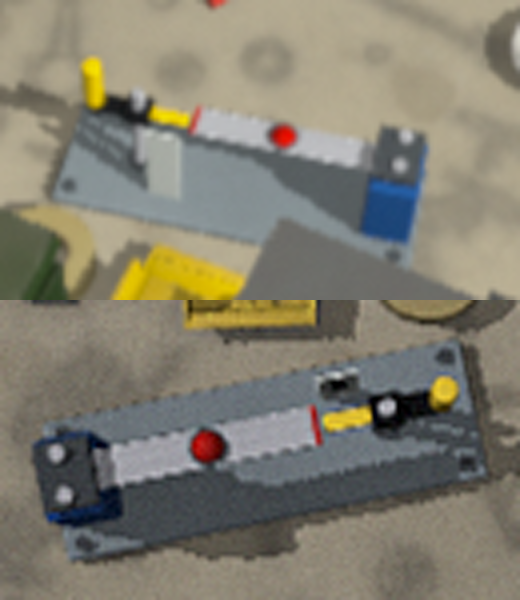

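The crop shows the dome, the red tip edge, the blade, the peg and the post. The clamp is at +y. The dome is at about (0.564, 0.112) and the peg at about (0.598, -0.054). They are 169 mm apart against the expected 170 mm, and the yaw is about 11.5°. Now the wrist camera geometry.

Run:
```python
from rig import env
import numpy as np
o=env.observe();m=env.camera_model("wrist");R=o['tool_rot']
print(R.T@(m['T'][:3,3]-o['position']),(R.T@m['T'][:3,:3]).round(3),m['fovy'],m['cx'],m['cy'])
```

```text
[ 0.07670875 -0.00020001 -0.12289462] [[ 0.    -0.954 -0.301]
 [ 1.     0.    -0.   ]
 [ 0.    -0.301  0.954]] 64.90452582487269 282.1079621430147 213.53498516112043
```

Request:
{"fn": "servo_tool", "kwargs": {
  "steps": [
    {"tx": 2.3,"ty": -2.2,"yaw": 1.3,"claw": 0},
    {"tx": 2.3,"ty": -2.2,"yaw": 1.3,"claw": 0},
    {"tx": 2.3,"ty": -2.2,"yaw": 1.3,"claw": 0},
    {"tx": 2.3,"ty": -2.2,"yaw": 1.3,"claw": 0},
    {"tx": 2.3,"ty": -2.2,"yaw": 1.3,"claw": 0},
    {"tx": 2.3,"ty": -2.2,"yaw": 1.3,"claw": 0},
    {"tx": 2.3,"ty": -2.2,"yaw": 1.3,"claw": 0},
    {"tx": 2.3,"ty": -2.2,"yaw": 1.3,"claw": 0},
    {"tx": 2.3,"ty": -2.2,"yaw": 1.3,"claw": 0},
    {"tx": 2.3,"ty": -2.2,"yaw": 1.3,"claw": 0},
    {"tx": 2.3,"ty": -2.2,"yaw": 1.3,"claw": 0},
    {"tx": 2.3,"ty": -2.2,"yaw": 1.3,"claw": 0},
    {"tx": 2.3,"ty": -2.2,"yaw": 1.3,"claw": 0},
    {"tx": 2.3,"ty": -2.2,"yaw": 1.3,"claw": 0},
    {"tx": 2.3,"ty": -2.2,"yaw": 1.3,"claw": 0},
    {"tx": 2.3,"ty": -2.2,"yaw": 1.3,"claw": 0},
    {"tx": 2.3,"ty": -2.2,"yaw": 1.3,"claw": 0},
    {"tx": 2.3,"ty": -2.2,"yaw": 1.3,"claw": 0},
    {"tx": 2.3,"ty": -2.4,"yaw": 1.3,"claw": 0},
    {"claw": 0}
  ]
}}

```text
invalid input at $.steps[0]: expected keys tx, ty, tz, yaw, claw
```

Request:
{"fn": "servo_tool", "kwargs": {
  "steps": [
    {"tx": 2.3,"ty": -2.2,"tz": 0,"yaw": 1.3,"claw": 0},
    {"tx": 2.3,"ty": -2.2,"tz": 0,"yaw": 1.3,"claw": 0},
    {"tx": 2.3,"ty": -2.2,"tz": 0,"yaw": 1.3,"claw": 0},
    {"tx": 2.3,"ty": -2.2,"tz": 0,"yaw": 1.3,"claw": 0},
    {"tx": 2.3,"ty": -2.2,"tz": 0,"yaw": 1.3,"claw": 0},
    {"tx": 2.3,"ty": -2.2,"tz": 0,"yaw": 1.3,"claw": 0},
    {"tx": 2.3,"ty": -2.2,"tz": 0,"yaw": 1.3,"claw": 0},
    {"tx": 2.3,"ty": -2.2,"tz": 0,"yaw": 1.3,"claw": 0},
    {"tx": 2.3,"ty": -2.2,"tz": 0,"yaw": 1.3,"claw": 0},
    {"tx": 2.3,"ty": -2.2,"tz": 0,"yaw": 1.3,"claw": 0},
    {"tx": 2.3,"ty": -2.2,"tz": 0,"yaw": 1.3,"claw": 0},
    {"tx": 2.3,"ty": -2.2,"tz": 0,"yaw": 1.3,"claw": 0},
    {"tx": 2.3,"ty": -2.2,"tz": 0,"yaw": 1.3,"claw": 0},
    {"tx": 2.3,"ty": -2.2,"tz": 0,"yaw": 1.3,"claw": 0},
    {"tx": 2.3,"ty": -2.2,"tz": 0,"yaw": 1.3,"claw": 0},
    {"tx": 2.3,"ty": -2.2,"tz": 0,"yaw": 1.3,"claw": 0},
    {"tx": 2.3,"ty": -2.2,"tz": 0,"yaw": 1.3,"claw": 0},
    {"tx": 2.3,"ty": -2.2,"tz": 0,"yaw": 1.3,"claw": 0},
    {"tx": 2.3,"ty": -2.4,"tz": 0,"yaw": 1.3,"claw": 0},
    {"tx": 0,"ty": 0,"tz": 0,"yaw": 0,"claw": 0}
  ]
}}

```text
time_s: 2.1
position: [0.5642, 0.1128, 0.2493]
tool_rot: [[-0.98, -0.197, -0.001], [-0.197, 0.98, -0.001], [0.001, -0.0, -1.0]]
ft_force: [-0.2, -0.7, -0.1]
grip_width: -0.0001
gripper_force: 0.0
```

```bash
cat > w.py <<'E'
import sys
from rig import env
from h import *
def snap(tag):
    o=env.observe();m=env.camera_model("wrist");p,d=env.get_image("wrist")
    np.savez(tag+'.npz',p=p,d=d,**m);cv2.imwrite(f'pics/{tag}.png',p[:,:,::-1])
    print(o['time_s'],o['position'].round(4),o['ft_force'].round(2),np.degrees(np.arctan2(o['tool_rot'][1,0],o['tool_rot'][0,0])).round(2))
    for c in('red','yellow'):
        l,k=nd.label(mask(p,c),np.ones((3,3)))
        for i in range(1,k+1):
            yy,xx=np.where(l==i)
            if len(yy)>40:
                (u,v),(a,b),t=cv2.minAreaRect(np.c_[xx,yy].astype(np.float32));dd=np.median(d[yy,xx])
                print(c,len(yy),'c',xx.mean().round(1),yy.mean().round(1),'box',xx.min(),xx.max(),yy.min(),yy.max(),'rect',round(u,1),round(v,1),round(a,1),round(b,1),round(t,1),pt(m,xx.mean(),yy.mean(),dd).round(4))
    return m,p,d
if __name__=='__main__': snap(sys.argv[1])
E
python3 w.py w1
```

```text
2.1 [0.5642 0.1128 0.2493] [-0.2  -0.68 -0.15] -168.64
red 134 c 186.8 202.9 box 184 190 187 218 rect 186.8 202.5 31.4 4.3 84.8 [0.5794 0.0324 0.1005]
red 537 c 278.4 202.0 box 266 291 190 214 rect 278.5 202.0 24.0 25.0 90.0 [0.5611 0.1086 0.108 ]
yellow 1427 c 58.5 214.6 box 28 90 195 234 rect 59.0 214.0 25.0 65.3 63.4 [ 0.5948 -0.0512  0.138 ]
yellow 535 c 161.0 202.1 box 141 182 196 209 rect 161.5 202.5 13.0 41.0 90.0 [0.584  0.0099 0.0978]
yellow 2668 c 222.6 285.1 box 186 266 257 318 rect 225.8 290.3 73.7 59.6 7.7 [0.709  0.0655 0.0045]
yellow 145 c 23.1 324.9 box 8 38 320 329 rect 23.0 324.4 29.6 7.4 7.1 [ 0.7683 -0.1391  0.0603]
yellow 136 c 86.3 326.4 box 72 101 322 330 rect 86.6 326.3 29.0 5.6 9.0 [ 0.7685 -0.0779  0.0465]
yellow 157 c 54.4 329.4 box 40 68 324 334 rect 54.1 329.5 27.6 7.6 10.0 [ 0.7686 -0.106   0.0591]
yellow 53 c 113.8 330.7 box 108 120 328 333 rect 114.0 330.9 11.9 4.9 6.3 [ 0.7687 -0.0466  0.0457]
yellow 49 c 185.6 363.5 box 183 189 359 368 rect 186.0 363.5 6.0 9.0 0.0 [0.7847 0.0432 0.0606]
```

View pics/w1.png

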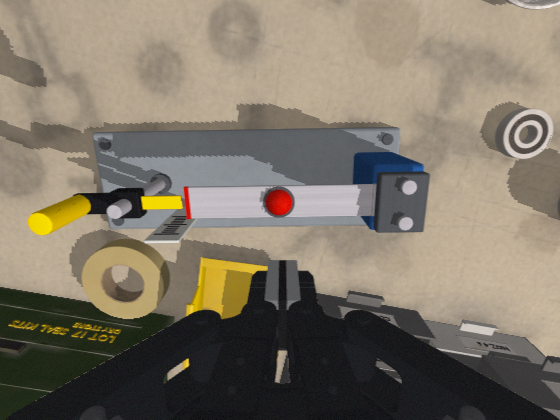

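The wrist view shows the dome at (278,202), the red tip edge at (187,203), the blade end at about (183,203) and the peg top at about (42,221). Everything looks normal. I'll combine this with the top and scene views.

Run:
```python
from h import *
w=np.load('w1.npz');t=np.load('top0.npz');s=np.load('scene0.npz')
print('dome',onz(w,278.5,202,.102).round(4),onz(t,241,201.1,.105).round(4),onz(s,295.5,228.7,.105).round(4))
print('tri w-top',*tri(ray(w,278.5,202),ray(t,241,201.1)),'w-scene',*tri(ray(w,278.5,202),ray(s,295.5,228.7)))
tip=onz(w,186.8,202.7,.1);print('tip',tip.round(4), tri(ray(w,186.8,202.7),ray(t,268.5,196)))
# peg top: nearest-depth yellow pixels
P=w['p'];D=w['d'];m=mask(P,'yellow');m[:,100:]=0;yy,xx=np.where(m)
X=np.array([pt(w,x,y,D[y,x]) for x,y in zip(xx,yy)]);print('peg z',np.percentile(X[:,2],[5,50,90,98]).round(4))
k=X[:,2]>X[:,2].max()-.004;print('top pts',k.sum(),xx[k].mean(),yy[k].mean(),X[k].mean(0).round(4))
print('peg onz .154',onz(w,xx[k].mean(),yy[k].mean(),.154).round(4),'top cam',onz(t,300.2,187.8,.15).round(4))
d=onz(w,278.5,202,.102);v=d-tip;print('yaw',np.degrees(np.arctan2(-v[0],v[1])),np.hypot(*v[:2]))
```

```text
dome [0.5628 0.109  0.102 ] [0.564  0.1111 0.105 ] [0.5627 0.1118 0.105 ]
tri w-top [0.56401405 0.11037352 0.09949631] [np.float64(0.0013938682768067773), np.float64(0.0013938682768068)] w-scene [0.56201027 0.11019092 0.10336908] [np.float64(0.0013387181124533522), np.float64(0.0013387181124534559)]
tip [0.5794 0.0323 0.1   ] (array([0.57928933, 0.0330818 , 0.10181681]), [np.float64(0.0006007140345502995), np.float64(0.0006007140345502344)])
peg z [0.0483 0.1259 0.1503 0.1511]
top pts 6 57.0 240.5 [0.489  0.0973 0.3722]
peg onz .154 [ 0.6075 -0.0421  0.154 ] top cam [ 0.5976 -0.0544  0.15  ]
yaw 12.231274517644428 0.07845306739877617
```

Request:
{"fn": "servo_tool", "kwargs": {
  "steps": [
    {"tx": -0.12,"ty": -0.28,"tz": -2,"yaw": 0,"claw": 0},
    {"tx": 0,"ty": 0,"tz": -2.5,"yaw": 0,"claw": 0},
    {"tx": 0,"ty": 0,"tz": -2.5,"yaw": 0,"claw": 0},
    {"tx": 0,"ty": 0,"tz": -2.0,"yaw": 0,"claw": 0},
    {"tx": 0,"ty": 0,"tz": -1.5,"yaw": 0,"claw": 0},
    {"tx": 0,"ty": 0,"tz": -0.7,"yaw": 0,"claw": 0},
    {"tx": 0,"ty": 0,"tz": 0,"yaw": 0,"claw": 0},
    {"tx": 0,"ty": 0,"tz": 0,"yaw": 0,"claw": 0}
  ]
}}

```text
time_s: 2.95
position: [0.5611, 0.1131, 0.1391]
tool_rot: [[-0.98, -0.2, 0.001], [-0.2, 0.98, 0.0], [-0.001, -0.0, -1.0]]
ft_force: [0.6, 0.5, -0.9]
grip_width: 0.0001
gripper_force: 0.0
```

```bash
python3 w.py w2 | head -6
```

```text
2.95 [0.5611 0.1131 0.1391] [ 0.6   0.52 -0.95] -168.45
red 350 c 128.7 262.3 box 122 136 238 286 rect 128.5 262.2 49.3 7.2 80.5 [0.5791 0.0323 0.1007]
red 664 c 270.9 255.6 box 253 295 244 270 rect 271.3 255.5 23.4 42.0 69.2 [0.5572 0.106  0.1068]
yellow 1315 c 89.7 260.5 box 56 123 250 271 rect 89.5 260.4 20.4 66.8 88.9 [0.584  0.0102 0.0978]
yellow 91 c 173.1 319.7 box 168 182 316 325 rect 175.0 320.5 14.0 9.0 0.0 [0.6686 0.0416 0.0252]
yellow 123 c 278.3 365.5 box 275 282 350 382 rect 278.1 365.8 4.2 32.4 7.1 [0.6917 0.1361 0.0312]
```

View pics/w2.png

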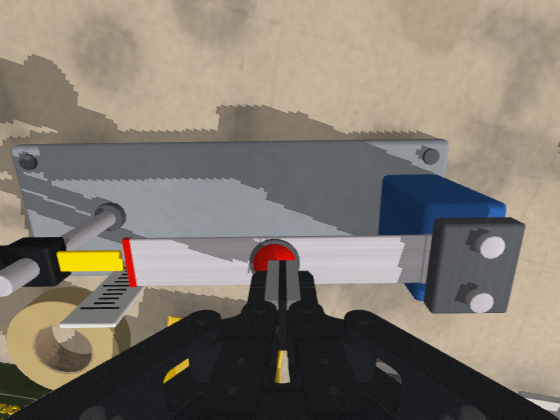

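The fingertips at column 291 stand right of the dome centre at about (274,264), by roughly 3 mm. I'll work out the exact centre.

Run:
```python
from rig import env
from h import *
w=np.load('w2.npz');o=env.observe();print(o['position'].round(4),o['ft_force'])
m=mask(w['p'],'red');m[:,:240]=0
c=max(cv2.findContours(m.astype(np.uint8),cv2.RETR_EXTERNAL,2)[0],key=len)[:,0]
c=c[c[:,1]<262].astype(float)
A=np.c_[2*c,np.ones(len(c))];s=np.linalg.lstsq(A,(c**2).sum(1),rcond=None)[0];print('circ',s[:2],np.sqrt(s[2]+s[:2]@s[:2]))
print(onz(w,s[0],s[1],.102).round(4),'tip',onz(w,128.7,262.3,.1).round(4),'tips of tool',proj(w,o['position']-[0,0,.019]))
a,b=np.load('w1.npz'),w
print('tip tri',tri(ray(a,186.8,202.7),ray(b,128.7,262.3)))
```

```text
[0.5613 0.113  0.1393] [0.94243925 0.10409079 0.67035558]
circ [273.45260363 257.21316633] 15.191245335835843
[0.56   0.1077 0.102 ] tip [0.5795 0.032  0.1   ] tips of tool [282.72751552 277.96007276]
tip tri (array([0.57902086, 0.03245044, 0.10097928]), [np.float64(9.678626501122662e-05), np.float64(9.678626501121687e-05)])
```

Request:
{"fn": "servo_tool", "kwargs": {
  "steps": [
    {"tx": 0.22,"ty": -0.27,"tz": 0,"yaw": 0,"claw": 0},
    {"tx": 0,"ty": 0,"tz": 0,"yaw": 0,"claw": 0},
    {"tx": 0,"ty": 0,"tz": 0,"yaw": 0,"claw": 0}
  ]
}}

```text
time_s: 3.3
position: [0.5634, 0.1099, 0.1386]
tool_rot: [[-0.98, -0.2, 0.001], [-0.2, 0.98, 0.0], [-0.0, -0.0, -1.0]]
ft_force: [1.1, 0.6, -0.2]
grip_width: -0.0
gripper_force: 0.0
```

```bash
cat > f.py <<'E'
import sys
from rig import env
import numpy as np
def samp(n):
    F=[];P=[]
    for i in range(n):
        o=env.observe();F.append(o['ft_force']);P.append(o['position']);env.get_image("top")
    F=np.array(F);P=np.array(P);print(o['time_s'],'F',F.mean(0).round(2),'sd',F.std(0).round(2),'P',(P.mean(0)*1e3).round(2),'sd',(P.std(0)*1e3).round(2),'z',(P[:,2]*1e3).round(1),'Fz',F[:,2].round(1))
samp(int(sys.argv[1]))
E
python3 f.py 8
```

```text
3.65 F [ 0.03 -0.22 -0.18] sd [0.51 0.57 0.33] P [563.29 110.   138.41] sd [0.06 0.05 0.09] z [138.6 138.5 138.5 138.4 138.4 138.3 138.3 138.3] Fz [-0.2 -0.9  0.1 -0.3  0.2  0.3 -0.2 -0.3]
```

Request:
{"fn": "servo_tool", "kwargs": {
  "steps": [
    {"tx": 0,"ty": 0,"tz": -0.4,"yaw": 0,"claw": 0},
    {"tx": 0,"ty": 0,"tz": -0.3,"yaw": 0,"claw": 0},
    {"tx": 0,"ty": 0,"tz": -0.15,"yaw": 0,"claw": 0},
    {"tx": 0,"ty": 0,"tz": -0.15,"yaw": 0,"claw": 0},
    {"tx": 0,"ty": 0,"tz": 0,"yaw": 0,"claw": 0},
    {"tx": 0,"ty": 0,"tz": 0,"yaw": 0,"claw": 0}
  ]
}}

```text
time_s: 4.3
position: [0.5633, 0.1099, 0.1285]
tool_rot: [[-0.98, -0.2, 0.0], [-0.2, 0.98, -0.0], [-0.0, -0.0, -1.0]]
ft_force: [-0.9, -1.1, 2.6]
grip_width: 0.0001
gripper_force: 1.2
```

```bash
python3 f.py 8
```

```text
4.65 F [-0.88 -1.31  2.33] sd [0.41 0.38 0.45] P [563.28 109.96 128.45] sd [0.01 0.01 0.04] z [128.5 128.5 128.5 128.5 128.5 128.4 128.4 128.4] Fz [2.6 2.  2.3 2.4 2.3 1.7 1.9 3.3]
```

Request:
{"fn": "servo_tool", "kwargs": {
  "steps": [
    {"tx": 0,"ty": 0,"tz": -0.1,"yaw": 0,"claw": 0},
    {"tx": 0,"ty": 0,"tz": -0.1,"yaw": 0,"claw": 0},
    {"tx": 0,"ty": 0,"tz": -0.1,"yaw": 0,"claw": 0},
    {"tx": 0,"ty": 0,"tz": 0,"yaw": 0,"claw": 0},
    {"tx": 0,"ty": 0,"tz": 0,"yaw": 0,"claw": 0}
  ]
}}

```text
time_s: 5.2
position: [0.5634, 0.1098, 0.1256]
tool_rot: [[-0.98, -0.2, 0.0], [-0.2, 0.98, -0.0], [-0.0, -0.001, -1.0]]
ft_force: [-1.3, -2.2, 6.3]
grip_width: -0.0
gripper_force: 3.0
```

```bash
python3 f.py 8
```

```text
5.55 F [-1.55 -2.42  5.95] sd [0.44 0.49 0.3 ] P [563.38 109.82 125.62] sd [0.   0.01 0.01] z [125.6 125.6 125.6 125.6 125.6 125.6 125.6 125.6] Fz [6.3 5.6 6.4 5.9 5.6 6.  6.1 5.7]
```

Request:
{"fn": "servo_tool", "kwargs": {
  "steps": [
    {"tx": -0.02,"ty": -0.03,"tz": -0.1,"yaw": 0,"claw": 0},
    {"tx": 0,"ty": -0.02,"tz": -0.1,"yaw": 0,"claw": 0},
    {"tx": 0,"ty": 0,"tz": -0.1,"yaw": 0,"claw": 0},
    {"tx": 0,"ty": 0,"tz": 0,"yaw": 0,"claw": 0},
    {"tx": 0,"ty": 0,"tz": 0,"yaw": 0,"claw": 0}
  ]
}}

```text
time_s: 6.1
position: [0.5634, 0.1095, 0.1231]
tool_rot: [[-0.98, -0.2, 0.001], [-0.2, 0.98, 0.0], [-0.001, -0.0, -1.0]]
ft_force: [-2.7, -1.6, 9.5]
grip_width: 0.0002
gripper_force: 4.5
```

```bash
python3 f.py 8
```

```text
6.45 F [-1.97 -1.58  9.25] sd [0.38 0.52 0.47] P [563.41 109.56 123.1 ] sd [0.01 0.01 0.01] z [123.1 123.1 123.1 123.1 123.1 123.1 123.1 123.1] Fz [9.5 9.6 9.1 8.2 9.  9.7 9.5 9.4]
```

Request:
{"fn": "servo_tool", "kwargs": {
  "steps": [
    {"tx": -0.01,"ty": -0.01,"tz": -0.05,"yaw": 0,"claw": 0},
    {"tx": 0,"ty": 0,"tz": 0,"yaw": 0,"claw": 0},
    {"tx": 0,"ty": 0,"tz": 0,"yaw": 0,"claw": 0},
    {"tx": 0,"ty": 0,"tz": 0,"yaw": 0,"claw": 0}
  ]
}}

```text
time_s: 6.9
position: [0.5634, 0.1095, 0.1227]
tool_rot: [[-0.98, -0.2, 0.002], [-0.2, 0.98, 0.0], [-0.002, -0.0, -1.0]]
ft_force: [-2.2, -1.0, 9.3]
grip_width: 0.0002
gripper_force: 4.8
```

```bash
python3 f.py 10; python3 w.py w3 | head -4; python3 f.py 6
```

```text
7.35 F [-1.61 -0.99  9.55] sd [0.41 0.35 0.32] P [563.39 109.52 122.69] sd [0.01 0.01 0.01] z [122.7 122.7 122.7 122.7 122.7 122.7 122.7 122.7 122.7 122.7] Fz [9.3 9.8 9.9 9.7 9.6 9.5 9.  9.8 9.1 9.8]
7.4 [0.5634 0.1095 0.1227] [-2.08 -1.12  9.83] -168.46
red 354 c 133.7 262.1 box 127 141 237 287 rect 133.7 262.3 51.1 7.0 80.8 [0.579  0.0325 0.0874]
red 512 c 281.3 257.7 box 260 304 248 270 rect 282.0 259.0 22.0 44.0 90.0 [0.5561 0.1072 0.0977]
yellow 1620 c 79.2 272.2 box 42 116 261 284 rect 79.0 272.5 23.0 74.0 90.0 [0.584  0.0103 0.0977]
7.7 F [-2.25 -1.25  9.31] sd [0.48 0.52 0.44] P [563.39 109.52 122.69] sd [0.01 0.01 0.  ] z [122.7 122.7 122.7 122.7 122.7 122.7] Fz [9.8 9.7 8.5 9.4 9.1 9.4]
```

View pics/w3.png

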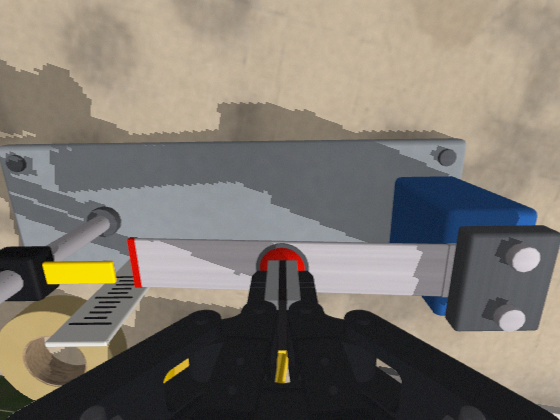

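The loaded view shows the leaf clearly below the blade, with the red edge at (134,262) and the blade at (79,272). The force is about 9.6 N, so I'll nudge down slightly and hold while taking several depth frames.

Request:
{"fn": "servo_tool", "kwargs": {
  "steps": [
    {"tx": -0.01,"ty": -0.01,"tz": -0.03,"yaw": 0,"claw": 0},
    {"tx": 0,"ty": 0,"tz": 0,"yaw": 0,"claw": 0},
    {"tx": 0,"ty": 0,"tz": 0,"yaw": 0,"claw": 0},
    {"tx": 0,"ty": 0,"tz": 0,"yaw": 0,"claw": 0}
  ]
}}

```text
time_s: 8.15
position: [0.5634, 0.1095, 0.1225]
tool_rot: [[-0.98, -0.2, 0.002], [-0.2, 0.98, 0.0], [-0.002, -0.0, -1.0]]
ft_force: [-1.1, -1.1, 10.0]
grip_width: 0.0004
gripper_force: 4.9
```

```bash
cat > leaf.py <<'E'
import sys
from h import *
ps=np.radians(11.7);ey=np.array([-np.sin(ps),np.cos(ps)]);ex=np.array([np.cos(ps),np.sin(ps)])
O=np.array([.5630,.1107])
def world(w):
    D=w['d'];v,u=np.mgrid[:420,:560];F=f(w)
    C=np.dstack([(u-w['cx'])/F*D,(v-w['cy'])/F*D,D]);return C@w['T'][:3,:3].T+w['T'][:3,3]
def leaf(w):
    X=world(w);s=(X[...,:2]-O)@ey;x=(X[...,:2]-O)@ex;P=w['p']
    ok=(w['d']>0)&(s>-.076)&(s<.06)&(np.abs(x)<.011)&((abs(s)>.02))&(X[...,2]>.06)&(X[...,2]<.105)&(np.mgrid[:420,:560][0]<290)&~mask(P,'red')
    s_,x_,z_=s[ok],x[ok],X[...,2][ok]
    for _ in range(4):
        A=np.c_[np.ones(len(s_)),s_];c=np.linalg.lstsq(A,z_,rcond=None)[0];r=z_-A@c;k=abs(r)<max(2.5*np.median(abs(r)),3e-4);s_,z_=s_[k],z_[k]
    r=mask(P,'red')&(s<-.07)&(s>-.09);y=mask(P,'yellow')&(s<-.08)&(s>-.13)&(X[...,2]>.03)&(X[...,2]<.12)
    print(f"n{len(s_)} leaf top z at tip {1e3*(c[0]-.08*c[1]):.2f} dome {1e3*c[0]:.2f} clamp {1e3*(c[0]+.08*c[1]):.2f} slope {c[1]:.4f} red {1e3*np.median(X[...,2][r]):.2f} s {1e3*np.median(s[r]):.1f}  blade {1e3*np.median(X[...,2][y]):.2f} s {1e3*s[y].max():.1f}")
if __name__=='__main__':
    for a in sys.argv[1:]: leaf(np.load(a+'.npz'))
E
python3 f.py 10; python3 w.py w4a | head -1;python3 w.py w4b | head -1;python3 w.py w4c | head -1;python3 f.py 8; python3 leaf.py w1 w2 w3 w4a w4b w4c
```

```text
8.6 F [-1.58 -0.88  9.71] sd [0.49 0.37 0.4 ] P [563.37 109.49 122.47] sd [0.01 0.01 0.01] z [122.5 122.5 122.5 122.5 122.5 122.5 122.5 122.5 122.5 122.5] Fz [10.   9.6  9.9  9.9 10.4  9.1  9.4  9.5  9.2 10.2]
8.65 [0.5634 0.1095 0.1225] [-1.9  -0.35 10.07] -168.47
8.7 [0.5634 0.1095 0.1224] [-2.05 -1.57 10.17] -168.46
8.75 [0.5634 0.1095 0.1225] [-2.48 -0.57  9.63] -168.46
9.15 F [-1.41 -0.79  9.97] sd [0.44 0.34 0.31] P [563.37 109.49 122.46] sd [0.01 0.01 0.01] z [122.5 122.5 122.5 122.5 122.5 122.5 122.5 122.5] Fz [ 9.9  9.5 10.3  9.7 10.5 10.3  9.9  9.7]
n2296 leaf top z at tip 100.57 dome 100.63 clamp 100.70 slope 0.0008 red 100.62 s -79.9  blade 97.31 s -85.2
n5528 leaf top z at tip 100.61 dome 100.63 clamp 100.66 slope 0.0003 red 100.86 s -79.8  blade 97.73 s -84.9
n6050 leaf top z at tip 87.49 dome 94.14 clamp 100.80 slope 0.0832 red 87.66 s -79.6  blade 97.68 s -85.1
n6064 leaf top z at tip 87.07 dome 93.94 clamp 100.81 slope 0.0858 red 87.28 s -79.5  blade 97.70 s -85.3
n5905 leaf top z at tip 87.06 dome 93.95 clamp 100.83 slope 0.0861 red 87.30 s -79.5  blade 97.73 s -85.1
n5872 leaf top z at tip 87.06 dome 93.94 clamp 100.81 slope 0.0859 red 87.27 s -79.5  blade 97.76 s -85.4
```

The leaf has held about 10.0 N for over a second. The tip dropped from 100.6 to 87.06 mm (top face). The blade already sits at 97.7 mm, so it must slide down about 10.65 mm. Releasing and moving to the peg.

Request:
{"fn": "servo_tool", "kwargs": {
  "steps": [
    {"tx": 0,"ty": 0,"tz": 0.3,"yaw": 0,"claw": 0},
    {"tx": 0,"ty": 0,"tz": 0.5,"yaw": 0,"claw": 0},
    {"tx": 0,"ty": 0,"tz": 1.1,"yaw": 0,"claw": 0},
    {"tx": 0,"ty": 0,"tz": 3,"yaw": 0,"claw": 0},
    {"tx": 0,"ty": 0,"tz": 3,"yaw": 0,"claw": 0},
    {"tx": 0,"ty": 0,"tz": 3,"yaw": 0,"claw": 5},
    {"tx": 0.35,"ty": -1.65,"tz": 0,"yaw": -8.1,"claw": 5},
    {"tx": 0.35,"ty": -1.65,"tz": 0,"yaw": -8.1,"claw": 5},
    {"tx": 0.35,"ty": -1.65,"tz": 0,"yaw": -8.1,"claw": 5},
    {"tx": 0.35,"ty": -1.65,"tz": 0,"yaw": -8.1,"claw": 5},
    {"tx": 0.35,"ty": -1.65,"tz": 0,"yaw": -8.1,"claw": 5},
    {"tx": 0.35,"ty": -1.65,"tz": 0,"yaw": -8.1,"claw": 5},
    {"tx": 0.35,"ty": -1.65,"tz": 0,"yaw": -8.1,"claw": 5},
    {"tx": 0.35,"ty": -1.65,"tz": 0,"yaw": -8.1,"claw": 5},
    {"tx": 0.35,"ty": -1.65,"tz": 0,"yaw": -8.1,"claw": 5},
    {"tx": 0.35,"ty": -1.65,"tz": 0,"yaw": -8.1,"claw": 5},
    {"tx": 0,"ty": 0,"tz": 0,"yaw": -8.1,"claw": 5},
    {"tx": 0,"ty": 0,"tz": 0,"yaw": -0.7,"claw": 5},
    {"tx": 0,"ty": 0,"tz": 0,"yaw": 0,"claw": 5},
    {"tx": 0,"ty": 0,"tz": 0,"yaw": 0,"claw": 5}
  ]
}}

```text
time_s: 11.2
position: [0.5978, -0.0553, 0.2306]
tool_rot: [[-0.207, 0.978, -0.0], [0.978, 0.207, 0.0], [0.0, -0.0, -1.0]]
ft_force: [-0.0, -0.5, 0.3]
grip_width: 0.0499
gripper_force: 0.0
```

```bash
python3 w.py w5; python3 leaf.py w5
```

```text
11.2 [ 0.5978 -0.0553  0.2306] [-0.03 -0.48  0.28] 101.92
red 1308 c 42.9 106.3 box 0 87 74 136 rect 41.6 105.7 103.9 13.9 31.0 [ 0.3509 -0.0263  0.0126]
red 228 c 282.5 90.5 box 264 301 88 93 rect 282.5 90.5 5.0 37.0 90.0 [0.5796 0.0324 0.101 ]
yellow 18999 c 469.0 61.1 box 373 559 0 138 rect 468.6 57.3 171.6 142.7 9.5 [0.7454 0.0985 0.0125]
yellow 730 c 282.7 122.7 box 275 290 100 146 rect 282.5 123.0 46.0 15.0 90.0 [0.5844 0.0105 0.098 ]
yellow 972 c 283.5 224.7 box 271 296 202 246 rect 283.5 224.0 44.0 25.0 90.0 [ 0.598  -0.0516  0.1466]
yellow 61 c 454.9 219.8 box 450 459 214 226 rect 454.7 220.0 5.3 12.8 20.6 [ 0.7691 -0.0465  0.0461]
yellow 55 c 459.7 230.4 box 456 463 226 235 rect 459.5 230.5 9.0 7.0 90.0 [ 0.7687 -0.0525  0.0603]
yellow 136 c 444.0 248.3 box 437 451 234 262 rect 443.7 248.1 5.9 29.3 22.4 [ 0.7692 -0.0775  0.0462]
yellow 154 c 439.9 279.0 box 432 447 267 292 rect 439.7 279.7 7.8 26.7 21.8 [ 0.7691 -0.1057  0.059 ]
yellow 106 c 429.4 306.7 box 422 435 295 317 rect 429.2 306.9 7.2 23.4 21.8 [ 0.7688 -0.1373  0.0604]
n2270 leaf top z at tip 100.77 dome 100.95 clamp 101.14 slope 0.0023 red 13.24 s -80.4  blade 60.69 s -80.0
```

View pics/w5.png

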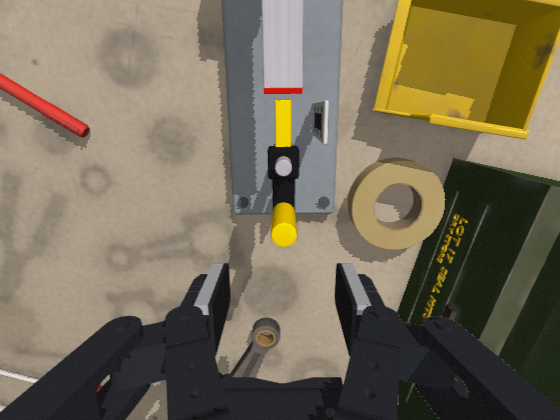

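The view shows the peg's top disc centred near (284,233), between the open fingers in x. I'll compute its position.

Run:
```python
from h import *
from leaf import world
w=np.load('w5.npz');X=world(w);m=mask(w['p'],'yellow');m[:195]=0;m[:,310:]=0;m[255:]=0
z=X[...,2];k=m&(z>.145);v,u=np.where(k);print(k.sum(),u.min(),u.max(),v.min(),v.max(),np.percentile(z[k],[5,50,95]).round(4),((X[k].max(0)+X[k].min(0))/2).round(4),X[k].mean(0).round(4),X[k].min(0).round(4),X[k].max(0).round(4))
print(onz(w,283.8,233.5,.151).round(4)); mb=mask(w['p'],'yellow');mb[:98]=0;mb[150:]=0;mb[:,300:]=0
from rig import env;o=env.observe();print('blade z',np.median(z[mb]),o['position'])
```

```text
555 271 296 202 246 [0.1474 0.1503 0.1515] [ 0.5951 -0.0226  0.2493] [ 0.5991 -0.0555  0.1515] [ 0.5825 -0.0654  0.1451] [0.6077 0.0201 0.3535]
[ 0.5992 -0.056   0.151 ]
blade z 0.09794522289453444 [ 0.59781114 -0.05530405  0.23062442]
```

Request:
{"fn": "servo_tool", "kwargs": {
  "newtons": 30,
  "steps": [
    {"tx": 0.14,"ty": -0.07,"tz": -1.4,"yaw": 0,"claw": 5},
    {"tx": 0,"ty": 0,"tz": -2,"yaw": 0,"claw": 5},
    {"tx": 0,"ty": 0,"tz": -2,"yaw": 0,"claw": 5},
    {"tx": 0,"ty": 0,"tz": -2,"yaw": 0,"claw": 5},
    {"tx": 0,"ty": 0,"tz": -1.5,"yaw": 0,"claw": 5},
    {"tx": 0,"ty": 0,"tz": -0.5,"yaw": 0,"claw": 5},
    {"tx": 0,"ty": 0,"tz": 0,"yaw": 0,"claw": 5},
    {"tx": 0,"ty": 0,"tz": 0,"yaw": 0,"claw": 5},
    {"tx": 0,"ty": 0,"tz": 0,"yaw": 0,"claw": 5},
    {"tx": 0,"ty": 0,"tz": 0,"yaw": 0,"claw": 5},
    {"tx": 0,"ty": 0,"tz": 0,"yaw": 0,"claw": 3},
    {"tx": 0,"ty": 0,"tz": 0,"yaw": 0,"claw": 2.2},
    {"tx": 0,"ty": 0,"tz": 0,"yaw": 0,"claw": 1.5},
    {"tx": 0,"ty": 0,"tz": 0,"yaw": 0,"claw": 1.5},
    {"tx": 0,"ty": 0,"tz": 0,"yaw": 0,"claw": 1.5},
    {"tx": 0,"ty": 0,"tz": 0,"yaw": 0,"claw": 1.5}
  ]
}}

```text
time_s: 12.85
position: [0.5991, -0.0565, 0.1366]
tool_rot: [[-0.203, 0.979, -0.0], [0.979, 0.203, -0.0], [-0.0, -0.0, -1.0]]
ft_force: [-3.4, -1.6, 2.7]
grip_width: 0.0171
gripper_force: 29.8
```

```bash
python3 f.py 4; python3 w.py w6|head -7
```

```text
13.0 F [-3.52 -1.17  2.98] sd [0.23 0.24 0.3 ] P [599.1  -56.46 136.63] sd [0.01 0.01 0.01] z [136.6 136.6 136.6 136.6] Fz [2.7 3.2 3.4 2.7]
13.05 [ 0.5991 -0.0565  0.1366] [-2.98 -1.92  2.93] 101.73
red 630 c 279.9 75.8 box 249 311 71 81 rect 280.0 76.0 10.0 62.0 90.0 [0.5798 0.0324 0.101 ]
red 244 c 5.4 133.7 box 0 16 122 145 rect 4.6 134.5 18.7 19.6 24.8 [ 0.3882 -0.0395  0.0114]
yellow 15008 c 489.4 63.3 box 408 559 0 136 rect 483.5 68.0 151.0 136.0 0.0 [0.7197 0.0783 0.0062]
yellow 1817 c 280.4 127.4 box 268 293 91 164 rect 280.3 127.5 73.4 24.5 89.1 [0.5845 0.0106 0.0979]
yellow 3249 c 281.9 294.7 box 260 304 248 338 rect 282.0 293.0 90.0 44.0 90.0 [ 0.598  -0.0498  0.1445]
yellow 127 c 520.1 259.7 box 512 527 251 268 rect 519.9 259.8 9.1 17.8 24.8 [ 0.7691 -0.0464  0.0461]
```

Request:
{"fn": "servo_tool", "kwargs": {
  "steps": [
    {"tx": 0,"ty": 0,"tz": -0.2,"yaw": 0,"claw": 1.5},
    {"tx": 0,"ty": 0,"tz": -0.3,"yaw": 0,"claw": 1.5},
    {"tx": 0,"ty": 0,"tz": -0.3,"yaw": 0,"claw": 1.5},
    {"tx": 0,"ty": 0,"tz": -0.25,"yaw": 0,"claw": 1.5},
    {"tx": 0,"ty": 0,"tz": 0,"yaw": 0,"claw": 1.5},
    {"tx": 0,"ty": 0,"tz": 0,"yaw": 0,"claw": 1.5},
    {"tx": 0,"ty": 0,"tz": 0,"yaw": 0,"claw": 1.5}
  ]
}}

```text
time_s: 13.8
position: [0.5991, -0.0564, 0.1254]
tool_rot: [[-0.203, 0.979, -0.001], [0.979, 0.203, 0.0], [0.0, -0.001, -1.0]]
ft_force: [-3.6, -2.4, -4.6]
grip_width: 0.0169
gripper_force: 29.3
```

```bash
python3 f.py 4; python3 w.py w7|head -7;cat > b.py <<'E'
import sys
from leaf import *
for a in sys.argv[1:]:
    w=np.load(a+'.npz');X=world(w);s=(X[...,:2]-O)@ey;x=(X[...,:2]-O)@ex;m=mask(w['p'],'yellow')&(s<-.087)&(s>-.11)&(abs(x)<.007)&(X[...,2]<.12)&(X[...,2]>.05)
    r=mask(w['p'],'red')&(abs(s+.08)<.004)&(abs(x)<.015)
    print(a,'blade',m.sum(),(X[m][:,2].mean()*1e3).round(2),'red',r.sum(),(np.median(X[r][:,2])*1e3).round(2))
E
python3 b.py w2 w3 w4a w4b w5 w6 w7
```

```text
13.95 F [-3.24 -2.68 -4.78] sd [0.23 0.63 0.5 ] P [599.09 -56.37 125.43] sd [0.01 0.01 0.05] z [125.4 125.4 125.4 125.5] Fz [-4.6 -4.  -5.3 -5.1]
14.0 [ 0.5991 -0.0563  0.1256] [-2.88 -2.48 -4.98] 101.73
red 730 c 279.5 73.6 box 246 313 68 79 rect 279.5 73.7 10.8 67.1 88.9 [0.5798 0.0324 0.101 ]
yellow 14344 c 492.3 63.7 box 414 559 0 135 rect 486.5 67.5 135.0 145.0 90.0 [0.7157 0.076  0.0062]
yellow 1807 c 280.4 127.4 box 268 293 91 164 rect 280.3 127.5 73.4 24.4 89.1 [0.5845 0.0106 0.0867]
yellow 3246 c 281.9 294.7 box 260 304 248 337 rect 282.0 292.5 89.0 44.0 90.0 [ 0.598  -0.0498  0.1332]
yellow 146 c 531.1 267.1 box 522 539 257 276 rect 530.8 267.4 10.7 18.8 26.6 [ 0.7691 -0.0466  0.046 ]
yellow 81 c 547.3 270.8 box 540 556 266 275 rect 548.2 270.4 16.2 8.4 4.4 [ 0.7695 -0.0431  0.0578]
w2 blade 859 97.72 red 332 100.86
w3 blade 1044 97.69 red 334 87.66
w4a blade 1034 97.7 red 336 87.28
w4b blade 1033 97.72 red 337 87.3
w5 blade 506 97.96 red 226 100.99
w6 blade 1243 97.83 red 629 100.98
w7 blade 1222 86.72 red 723 100.96
```

Request:
{"fn": "servo_tool", "kwargs": {
  "steps": [
    {"tx": 0,"ty": 0,"tz": 0.05,"yaw": 0,"claw": 1.5},
    {"tx": 0,"ty": 0,"tz": 0,"yaw": 0,"claw": 1.5},
    {"tx": 0,"ty": 0,"tz": 0,"yaw": 0,"claw": 1.5},
    {"tx": 0,"ty": 0,"tz": 0,"yaw": 0,"claw": 1.5}
  ]
}}

```text
time_s: 14.45
position: [0.5991, -0.0564, 0.1265]
tool_rot: [[-0.203, 0.979, -0.0], [0.979, 0.203, -0.0], [0.0, -0.0, -1.0]]
ft_force: [-4.7, -3.0, -4.9]
grip_width: 0.017
gripper_force: 29.3
```

```bash
python3 f.py 6; python3 w.py w8|head -1; python3 b.py w8
```

```text
14.7 F [-4.49 -2.8  -4.56] sd [0.33 0.19 0.34] P [599.11 -56.36 126.46] sd [0.01 0.01 0.01] z [126.5 126.5 126.5 126.5 126.5 126.4] Fz [-4.9 -4.2 -4.7 -4.1 -5.  -4.5]
14.75 [ 0.5991 -0.0563  0.1265] [-4.21 -1.81 -4.32] 101.74
w8 blade 1240 87.6 red 715 100.95
```

Request:
{"fn": "servo_tool", "kwargs": {
  "steps": [
    {"tx": 0,"ty": 0,"tz": -0.08,"yaw": 0,"claw": 1.5},
    {"tx": 0,"ty": 0,"tz": 0,"yaw": 0,"claw": 1.5},
    {"tx": 0,"ty": 0,"tz": 0,"yaw": 0,"claw": 1.5},
    {"tx": 0,"ty": 0,"tz": 0,"yaw": 0,"claw": 1.5}
  ]
}}

```text
time_s: 15.2
position: [0.5992, -0.0564, 0.1263]
tool_rot: [[-0.203, 0.979, 0.0], [0.979, 0.203, -0.0], [-0.0, 0.0, -1.0]]
ft_force: [-5.7, -3.0, -0.0]
grip_width: 0.0171
gripper_force: 29.9
```

```bash
python3 f.py 4; python3 w.py w9|head -1; python3 b.py w9
```

```text
15.35 F [-5.71 -2.47 -0.13] sd [0.16 0.48 0.26] P [599.16 -56.4  126.33] sd [0.01 0.01 0.01] z [126.3 126.3 126.3 126.3] Fz [-0.   0.2 -0.4 -0.3]
15.4 [ 0.5992 -0.0564  0.1263] [-6.67 -1.95 -0.83] 101.74
w9 blade 1248 87.5 red 712 100.97
```

Request:
{"fn": "servo_tool", "kwargs": {
  "steps": [
    {"tx": 0,"ty": 0,"tz": -0.09,"yaw": 0,"claw": 1.5},
    {"tx": 0,"ty": 0,"tz": 0,"yaw": 0,"claw": 1.5},
    {"tx": 0,"ty": 0,"tz": 0,"yaw": 0,"claw": 1.5},
    {"tx": 0,"ty": 0,"tz": 0,"yaw": 0,"claw": 1.5}
  ]
}}

```text
time_s: 15.85
position: [0.5992, -0.0564, 0.1257]
tool_rot: [[-0.203, 0.979, 0.0], [0.979, 0.203, -0.0], [-0.0, 0.0, -1.0]]
ft_force: [-7.2, -2.2, 2.0]
grip_width: 0.0171
gripper_force: 30.0
```

```bash
python3 f.py 4; python3 w.py w10|head -1; python3 b.py w10
```

```text
16.0 F [-6.59 -2.57  1.8 ] sd [0.4  0.56 0.2 ] P [599.17 -56.4  125.66] sd [0.01 0.02 0.01] z [125.7 125.7 125.7 125.7] Fz [2.  1.6 1.7 2. ]
16.05 [ 0.5992 -0.0564  0.1257] [-6.15 -2.97  2.93] 101.74
w10 blade 1252 86.87 red 724 101.04
```

Request:
{"fn": "servo_tool", "kwargs": {
  "steps": [
    {"tx": 0,"ty": 0,"tz": 0,"yaw": 0,"claw": 3},
    {"tx": 0,"ty": 0,"tz": 0,"yaw": 0,"claw": 5},
    {"tx": 0,"ty": 0,"tz": 0,"yaw": 0,"claw": 5},
    {"tx": 0,"ty": 0,"tz": 0,"yaw": 0,"claw": 5},
    {"tx": 0,"ty": 0,"tz": 2,"yaw": 0,"claw": 5},
    {"tx": 0,"ty": 0,"tz": 3.5,"yaw": 0,"claw": 5},
    {"tx": 0,"ty": 0,"tz": 3.5,"yaw": 0,"claw": 5},
    {"tx": -0.364,"ty": 1.657,"tz": 0,"yaw": 8.1,"claw": 0},
    {"tx": -0.364,"ty": 1.657,"tz": 0,"yaw": 8.1,"claw": 0},
    {"tx": -0.364,"ty": 1.657,"tz": 0,"yaw": 8.1,"claw": 0},
    {"tx": -0.364,"ty": 1.657,"tz": 0,"yaw": 8.1,"claw": 0},
    {"tx": -0.364,"ty": 1.657,"tz": 0,"yaw": 8.1,"claw": 0},
    {"tx": -0.364,"ty": 1.657,"tz": 0,"yaw": 8.1,"claw": 0},
    {"tx": -0.364,"ty": 1.657,"tz": 0,"yaw": 8.1,"claw": 0},
    {"tx": -0.364,"ty": 1.657,"tz": 0,"yaw": 8.1,"claw": 0},
    {"tx": -0.364,"ty": 1.657,"tz": 0,"yaw": 8.1,"claw": 0},
    {"tx": -0.364,"ty": 1.657,"tz": 0,"yaw": 8.1,"claw": 0},
    {"tx": 0,"ty": 0,"tz": 0,"yaw": 8.1,"claw": 0},
    {"tx": 0,"ty": 0,"tz": 0,"yaw": 0.7,"claw": 0},
    {"tx": 0,"ty": 0,"tz": 0,"yaw": 0,"claw": 0}
  ]
}}

```text
time_s: 18.1
position: [0.563, 0.1092, 0.2149]
tool_rot: [[-0.98, -0.197, 0.0], [-0.197, 0.98, 0.0], [-0.0, -0.0, -1.0]]
ft_force: [0.6, -0.4, -0.2]
grip_width: 0.0001
gripper_force: 0.0
```

Request:
{"fn": "servo_tool", "kwargs": {
  "steps": [
    {"tx": 0,"ty": 0,"tz": -1.65,"yaw": 0,"claw": 0},
    {"tx": 0,"ty": 0,"tz": -2,"yaw": 0,"claw": 0},
    {"tx": 0,"ty": 0,"tz": -2,"yaw": 0,"claw": 0},
    {"tx": 0,"ty": 0,"tz": -1.5,"yaw": 0,"claw": 0},
    {"tx": 0,"ty": 0,"tz": -0.5,"yaw": 0,"claw": 0},
    {"tx": 0,"ty": 0,"tz": 0,"yaw": 0,"claw": 0},
    {"tx": 0,"ty": 0,"tz": 0,"yaw": 0,"claw": 0},
    {"tx": 0,"ty": 0,"tz": 0,"yaw": 0,"claw": 0},
    {"tx": 0,"ty": 0,"tz": 0,"yaw": 0,"claw": 0}
  ]
}}

```text
time_s: 19.0
position: [0.5631, 0.1093, 0.139]
tool_rot: [[-0.98, -0.2, 0.001], [-0.2, 0.98, -0.0], [-0.001, -0.0, -1.0]]
ft_force: [-0.3, -0.7, 0.3]
grip_width: 0.0003
gripper_force: 0.0
```

```bash
python3 f.py 6; python3 w.py w11|head -1; python3 b.py w2 w11; python3 leaf.py w11
```

```text
19.25 F [-0.04 -0.05 -0.01] sd [0.34 0.43 0.46] P [562.99 109.33 138.69] sd [0.08 0.01 0.19] z [139.  138.8 138.7 138.6 138.5 138.4] Fz [ 0.3 -0.5  0.4  0.6 -0.5 -0.3]
19.3 [0.5629 0.1093 0.1384] [0.21 0.57 0.33] -168.47
w2 blade 859 97.72 red 332 100.86
w11 blade 670 86.7 red 333 100.78
n5632 leaf top z at tip 100.59 dome 100.63 clamp 100.68 slope 0.0006 red 100.78 s -80.0  blade 86.66 s -89.3
```

Request:
{"fn": "servo_tool", "kwargs": {
  "steps": [
    {"tx": 0,"ty": 0,"tz": -0.4,"yaw": 0,"claw": 0},
    {"tx": 0,"ty": 0,"tz": -0.3,"yaw": 0,"claw": 0},
    {"tx": 0,"ty": 0,"tz": -0.2,"yaw": 0,"claw": 0},
    {"tx": 0,"ty": 0,"tz": -0.2,"yaw": 0,"claw": 0},
    {"tx": 0,"ty": 0,"tz": -0.2,"yaw": 0,"claw": 0},
    {"tx": 0,"ty": 0,"tz": -0.15,"yaw": 0,"claw": 0},
    {"tx": 0,"ty": 0,"tz": -0.1,"yaw": 0,"claw": 0},
    {"tx": 0,"ty": 0,"tz": -0.1,"yaw": 0,"claw": 0},
    {"tx": 0,"ty": 0,"tz": 0,"yaw": 0,"claw": 0},
    {"tx": 0,"ty": 0,"tz": 0,"yaw": 0,"claw": 0},
    {"tx": 0,"ty": 0,"tz": 0,"yaw": 0,"claw": 0}
  ]
}}

```text
time_s: 20.45
position: [0.563, 0.1089, 0.1228]
tool_rot: [[-0.98, -0.2, 0.001], [-0.2, 0.98, -0.001], [-0.001, -0.001, -1.0]]
ft_force: [-3.0, -2.5, 8.9]
grip_width: 0.0002
gripper_force: 4.8
```

```bash
python3 f.py 6; python3 w.py w12|head -1; python3 b.py w12; python3 leaf.py w12
```

```text
20.7 F [-2.79 -2.9   9.48] sd [0.46 0.4  0.31] P [563.05 108.94 122.78] sd [0.01 0.01 0.01] z [122.8 122.8 122.8 122.8 122.8 122.8] Fz [8.9 9.5 9.4 9.8 9.8 9.5]
20.75 [0.563  0.1089 0.1228] [-2.71 -2.2  10.05] -168.47
w12 blade 918 86.6 red 342 87.94
n5978 leaf top z at tip 87.70 dome 94.23 clamp 100.76 slope 0.0817 red 87.94 s -79.5  blade 86.60 s -85.0
```

Request:
{"fn": "servo_tool", "kwargs": {
  "steps": [
    {"tx": -0.02,"ty": -0.03,"tz": -0.03,"yaw": 0,"claw": 0},
    {"tx": 0,"ty": 0,"tz": 0,"yaw": 0,"claw": 0},
    {"tx": 0,"ty": 0,"tz": 0,"yaw": 0,"claw": 0},
    {"tx": 0,"ty": 0,"tz": 0,"yaw": 0,"claw": 0}
  ]
}}

```text
time_s: 21.2
position: [0.563, 0.1088, 0.1226]
tool_rot: [[-0.98, -0.2, 0.002], [-0.2, 0.98, -0.0], [-0.002, -0.001, -1.0]]
ft_force: [-2.6, -1.3, 9.3]
grip_width: -0.0002
gripper_force: 4.9
```

```bash
python3 f.py 12; python3 w.py w13|head -1; python3 b.py w13; python3 leaf.py w13
```

```text
21.75 F [-2.28 -1.77  9.4 ] sd [0.3  0.61 0.33] P [563.   108.85 122.58] sd [0.01 0.01 0.01] z [122.6 122.6 122.6 122.6 122.6 122.6 122.6 122.6 122.6 122.6 122.6 122.6] Fz [9.3 9.2 8.7 9.5 9.4 9.  9.9 9.6 9.7 9.6 9.4 9.6]
21.8 [0.563  0.1089 0.1226] [-2.   -1.97  9.9 ] -168.47
w13 blade 907 86.61 red 338 87.44
n5943 leaf top z at tip 87.30 dome 94.06 clamp 100.82 slope 0.0845 red 87.44 s -79.5  blade 86.59 s -85.4
```

Request:
{"fn": "servo_tool", "kwargs": {
  "steps": [
    {"tx": -0.01,"ty": -0.02,"tz": -0.04,"yaw": 0,"claw": 0},
    {"tx": 0,"ty": 0,"tz": 0,"yaw": 0,"claw": 0},
    {"tx": 0,"ty": 0,"tz": 0,"yaw": 0,"claw": 0},
    {"tx": 0,"ty": 0,"tz": 0,"yaw": 0,"claw": 0}
  ]
}}

```text
time_s: 22.25
position: [0.563, 0.1088, 0.1223]
tool_rot: [[-0.98, -0.2, 0.002], [-0.2, 0.98, -0.0], [-0.002, -0.001, -1.0]]
ft_force: [-1.8, -1.1, 10.0]
grip_width: -0.0002
gripper_force: 5.0
```

```bash
python3 f.py 14; python3 w.py w14|head -1; python3 b.py w14; python3 leaf.py w14; python3 f.py 12
```

```text
22.9 F [-2.05 -1.   10.13] sd [0.42 0.52 0.37] P [562.99 108.79 122.26] sd [0.01 0.01 0.01] z [122.3 122.3 122.3 122.3 122.3 122.3 122.3 122.2 122.2 122.3 122.3 122.3
 122.3 122.3] Fz [10.  10.3 10.4  9.6  9.8 10.3 10.5  9.7 10.  10.7 10.5 10.6 10.1  9.5]
22.95 [0.563  0.1088 0.1223] [-3.   -1.37  9.25] -168.46
w14 blade 916 86.58 red 326 86.95
n6068 leaf top z at tip 86.70 dome 93.75 clamp 100.79 slope 0.0880 red 86.95 s -79.5  blade 86.60 s -85.2
23.55 F [-2.1  -0.52  9.93] sd [0.64 0.4  0.48] P [563.   108.79 122.27] sd [0.01 0.01 0.01] z [122.3 122.3 122.3 122.3 122.3 122.2 122.3 122.3 122.3 122.3 122.3 122.3] Fz [11.   9.2  9.8 10.1  9.5  9.3  9.8 10.1 10.2  9.7  9.9 10.5]
```

At 10.0 N, tip and blade are level within about 0.3 mm (86.7–86.95 against 86.6 mm). I'll hold a little longer, then release and retreat.

Request:
{"fn": "servo_tool", "kwargs": {
  "steps": [
    {"tx": 0,"ty": 0,"tz": 0,"yaw": 0,"claw": 0},
    {"tx": 0,"ty": 0,"tz": 0,"yaw": 0,"claw": 0},
    {"tx": 0,"ty": 0,"tz": 0,"yaw": 0,"claw": 0},
    {"tx": 0,"ty": 0,"tz": 0,"yaw": 0,"claw": 0},
    {"tx": 0,"ty": 0,"tz": 0,"yaw": 0,"claw": 0},
    {"tx": 0,"ty": 0,"tz": 0,"yaw": 0,"claw": 0},
    {"tx": 0,"ty": 0,"tz": 0.3,"yaw": 0,"claw": 0},
    {"tx": 0,"ty": 0,"tz": 0.5,"yaw": 0,"claw": 0},
    {"tx": 0,"ty": 0,"tz": 1.1,"yaw": 0,"claw": 0},
    {"tx": 0,"ty": 0,"tz": 3,"yaw": 0,"claw": 0},
    {"tx": 0,"ty": 0,"tz": 4,"yaw": 0,"claw": 0},
    {"tx": 0,"ty": 0,"tz": 3,"yaw": 0,"claw": 0},
    {"tx": 0,"ty": 0,"tz": 0,"yaw": 0,"claw": 0},
    {"tx": 0,"ty": 0,"tz": 0,"yaw": 0,"claw": 0},
    {"tx": 0,"ty": 0,"tz": 0,"yaw": 0,"claw": 0}
  ]
}}

```text
time_s: 25.1
position: [0.5621, 0.1088, 0.2389]
tool_rot: [[-0.98, -0.2, -0.003], [-0.2, 0.98, 0.0], [0.002, 0.001, -1.0]]
ft_force: [0.7, -0.2, 0.4]
grip_width: 0.0004
gripper_force: 0.0
```

```bash
python3 w.py w15|head -1; python3 b.py w15; python3 leaf.py w15; python3 -c "
from rig import env
print(env.close_job())"
```

```text
25.1 [0.5621 0.1088 0.2389] [ 0.73 -0.24  0.43] -168.47
w15 blade 341 86.68 red 131 100.78
n2469 leaf top z at tip 100.69 dome 100.65 clamp 100.60 slope -0.0006 red 100.78 s -79.9  blade 86.36 s -87.1
the job is handed in; nothing more can be done
None
```

The job is done and handed in after about 25 s of arm time: 10 N on the dome sank the tip about 13.5 mm, the second 10 N hold of about two seconds showed tip and pointer blade level to about 0.3 mm, the highest force read was about 11 N, and the leaf is back up with the arm clear.

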